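Take the torque-key holder down from its keyhole studs

ROBOT

A 6-joint arm with a two-finger parallel gripper is mounted at the origin on the work surface. World frame = base frame: x ahead of the robot, y to its left, z up, the work surface at z = 0. Lengths are in m, angles in rad, forces in N, time in s.
With the tool pointing down it reaches from about 0.425 to 0.925 m from the base axis. Payload 12.5 kg.
Tool frame: the origin (TCP) lies at the very end of the fingers, on their centre line; the grasp point (between the pads) lies 19 mm behind it; z points along the fingers, y is the direction in which the jaws open and shut (so a half turn about z gives the same grasp; the last joint's range is limited). The gripper opens to 85 mm and grips with 20 to 120 N. Pads are 22 mm wide; open, the fingers measure 114 mm over their backs; the gripper's body (76 mm by 85 mm) begins 54 mm behind the grasp point. The pads swing forward as they close: fully open they stand 13 mm farther back than shut.
Start: joints at [1.12, 0.491, 1.559, -0, 1.092, -0.106], TCP at [0.211, 0.588, 0.231] pointing down, gripper open.
Joint ranges: [-3.1, 3.1], [-0.84, 2.19], [0.05, 2.79], [-1.13, 4.28], [0.06, 2.93], [-2.69, 2.69]. Speed limits (rad/s): [2.22, 2.22, 2.79, 3.14, 3.14, 3.14].

INTERFACE

Orientations are given as a rotation vector (axis times angle).
In Python, from bench import status, cams, workorder gives the robot as it stands. The module is installed in compiled form; this text tells all that it offers.
- The arm moves only by the tool jog_arm, never from a script. Its argument "plan" is a list of rows, each a list of 4 numbers: the shift along the tool's x, y, z in m, then the turn about the tool's z in degrees. A call has 1 to 12 rows; each row is the pose to reach, as a shift and turn from the pose measured when the call began, along the tool's axes at that moment; what a row does not reach only later rows make up. A row lasts 1/10 s, in which the tool goes at most 50 mm and 8.59 degrees, less where a joint would pass 70% of its speed; a pose out of reach is approached as far as the arm can. A call with a gripper value outside its range is refused whole. "gripper" is the closure, from 0 (fully open) to 1 (shut), set as the call begins (left out, the last holds). The fingers move at their own pace and stop on an object; the grip force is fixed at half the most. Time passes only in rows, so rows that repeat a pose let the fingers close. It gives the time, the measured TCP pose, the force and the opening at its end, in the units of the state.
- status.get_obs(): the state, without advancing time (a new reading comes with each control period).
- cams.snapshot(name): name is "scene" or "top"; returns a dict with "pixels" (384x512x3 uint8, red, green, blue), "camera_matrix" (3x3 intrinsics, pixels), "R" (3x3) and "t" (3): a world point X has camera coordinates R X + t. Camera axes: x right, y down, z forward; pixel columns grow to the right and rows downward; lengths in m; the calibration is good to about 2 mm. A picture is of the moment at which its call begins. There is no depth.
- workorder.job_done(): hands the job in, once; it reports no verdict.
The state is a dict: "clock": time; "joint_pos": joint angles; "qd": joint speeds; "tau": joint torques, N m; "position": TCP position; "tcp_rot": TCP orientation; "wrist_force": force on the tool from outside, world axes, zero at the start; "ft_torque": the same for the moment, N m; "width": opening from 0.0 (shut) to 1.0 (fully open).
Only numpy, scipy, OpenCV 4.12 (cv2) and the standard library are available. Lean on these libraries where they do the work, as an engineer would, in place of code of your own. Each camera call takes 0.05 s, during which the arm holds its last target. There are 200 camera calls.

TASK

Take the wooden torque-key holder down from the sloping board without forcing it: slide it gently along the board, towards its red-handled end, until you feel its hidden keyhole slots reach their stop at the wide ends, then lift it straight off the studs. Carry it to the grey tray and lay it down gently, flat on its back inside the tray, without letting it drop, and let go. Leave the wrench, tire levers, mallet and acrylic box as they are.

Things in the scene. Friction and masses are not known exactly. Their poses are not given: they have to be found in the camera images.
- board: Fixed board on the ledge, face sloping 30 degrees, its high edge to the robot and its face away from it; stands left or right of the tray. Origin on the ledge below the face's centre; z up; x level, towards the low edge; y level, along the face (robot's left at yaw 0).
- face (a point): Centre of the board's flat face, 75 mm above the board's origin. Face 170 mm along the slope, 270 mm along y. In the board's frame its outward normal is (0.5, 0, 0.866) and down the slope is (0.866, 0, -0.5).
- holder: Loose light-wood block holding a fixed torque key: 46 mm wide (x), 132 mm long (y), 36 mm thick (z); 0.22 to 0.45 kg. Origin: centre of its back face, z out of the front. Hangs with its back on the board's face, x down the slope, y along the board's y. Grasp across the 46 mm width; fingertips may come down to 4 mm off the face.
- handle (a point): Centre of the key's red cross handle (40 mm along the holder's x, 14 mm thick), 52 mm along +y from the holder's origin and 40 mm above its back. It marks the way to slide: along the board's +y.
- end_stop: Small brass end stop (18 x 7 x 9.5 mm) fixed in the holder's -y end, at its back; origin at its centre, 62.5 mm along -y from the holder's origin. It closes the wide end of the slot: after the slide it meets a stud, rigidly. Pressing it on the stud with more than 45 N counts as ramming.
- slots (a point): Centre of the holder's back. Two keyhole slots, 11 mm deep, 9 mm wide, openings 18 mm; in them two hidden board studs: 7 mm shanks, 14 mm heads 6 to 9.5 mm off the face, 60 mm apart on y. Their place varies: slide +y by an unknown 14 to 40 mm to centre the openings; a rigid stop is 2 mm on. Heads pass only from the stop to 5 mm before it, else they catch. Sliding takes under 5 N.
- tray: Fixed open grey tray, outside 160 mm (x) by 230 mm (y) by 27 mm high, walls and floor 5 mm thick. Origin at the centre of its underside, z up; the inner floor is 5 mm above it.
- pedal_wrench: Bystander: steel wrench, 260 mm long, lying on the ledge in front of the work. Origin under its middle.
- tire_levers: Bystander: three blue plastic tire levers clipped together, 115 x 60 x 14 mm, lying on the ledge. Origin under the middle.
- mallet: Bystander: mallet with grey rubber-tipped head (58 mm across, 100 mm long) and wooden handle 210 mm, lying beyond the work. Origin under the head.
- acrylic_box: Bystander: clear acrylic box with a closed flap lid, 90 x 120 x 64 mm, orange parts inside, standing beyond the work. Origin under its middle.
Things that resemble listed ones, but are neither listed nor needed, are in the scene too. What is meant by the holder is not pink, and is the larger of those in its own colour.

How it is judged:
By the outcome, as a careful person would: the job done as asked, in the order asked, and still so for the second after the job is handed in, with the robot touching nothing.
It also fails if it takes over 45 s, if anything falls off the work surface, if the arm or the gripper's body presses on something with over 40 N, if the wrist force passes 120 N, or if a joint passes its speed limit or range.

## Working session

There is one attempt and no reset: what is moved stays moved. The work goes in short steps, Python scripts to look and compute and a tool call to move; the robot and the scene stay as the last step left them, time stands still between calls to the robot, and variables do not carry over. Pictures are saved under pics/ and viewed, about 8 in all and at most 12, crops included, and the job is handed in when it is done.

Besides the shell and the picture viewer there is one more tool, called after ">>>" as name(argument=value, ...) on one line, values as JSON. jog_arm: Moves the arm, as the interface text tells. Its arguments: {"type":"object","properties":{"plan":{"type":"array","items":{"type":"array","items":{"type":"number"}}},"gripper":{"type":"number"}},"required":["plan"]}

```bash
mkdir -p pics; cat > h.py <<'E'
import numpy as np, cv2
from bench import status, cams, workorder
def snap(n,f=None):
    s=cams.snapshot(n)
    if f: cv2.imwrite('pics/'+f,cv2.cvtColor(s['pixels'],cv2.COLOR_RGB2BGR))
    return s
def ray(s,u,v):
    R=np.array(s['R']);t=np.array(s['t']);K=np.array(s['camera_matrix'])
    return -R.T@t, R.T@np.linalg.solve(K,[u,v,1.])
def plane(s,u,v,n,d):
    o,r=ray(s,u,v); return o+r*(d-np.dot(n,o))/np.dot(n,r)
def tri(s1,p1,s2,p2):
    o1,r1=ray(s1,*p1);o2,r2=ray(s2,*p2)
    k=np.linalg.lstsq(np.c_[r1,-r2],o2-o1,rcond=None)[0]
    a,b=o1+k[0]*r1,o2+k[1]*r2
    return (a+b)/2,np.linalg.norm(a-b)
def proj(s,X):
    c=np.array(s['R'])@X+np.array(s['t']); p=np.array(s['camera_matrix'])@c; return p[:2]/p[2]
E
python3 - <<'E'
from h import *
import pickle
a=snap('scene','scene1.png');b=snap('top','top1.png')
pickle.dump((a,b),open('s1.pkl','wb'))
for s in(a,b):print(ray(s,256,192))
print(status.get_obs())
E
```

```text
(array([1.02244906, 0.70456373, 0.69907447]), array([-0.469614  , -0.6365483 , -0.61181751]))
(array([0.31685789, 0.08758835, 1.39783565]), array([ 0.14768762,  0.00462654, -0.98917686]))
{'clock': 0.1, 'joint_pos': array([ 1.12036180e+00,  4.91468259e-01,  1.55939969e+00, -1.60692305e-05,
        1.09171228e+00, -1.05612440e-01]), 'qd': array([ 0.00196915, -0.00193553, -0.00289081, -0.00040723,  0.00027255,
       -0.00023423]), 'tau': array([ 2.27496530e-03, -6.19451451e+01, -2.62026089e+01, -5.85740395e-05,
        2.88190524e-03, -4.94355575e-06]), 'position': array([0.2111665 , 0.58802507, 0.2308016 ]), 'tcp_rot': array([-5.38910122e-01, -3.09476351e+00,  1.49773186e-03]), 'wrist_force': array([ 0.44832411, -0.18487295,  0.73728986]), 'ft_torque': array([-0.01713001,  0.00827016, -0.01713839]), 'width': 1.0010823550831611}
```

View pics/scene1.png

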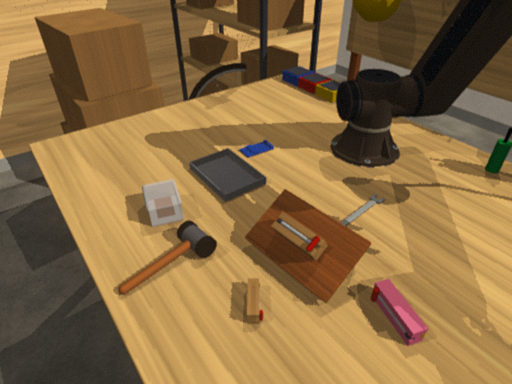

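View pics/top1.png

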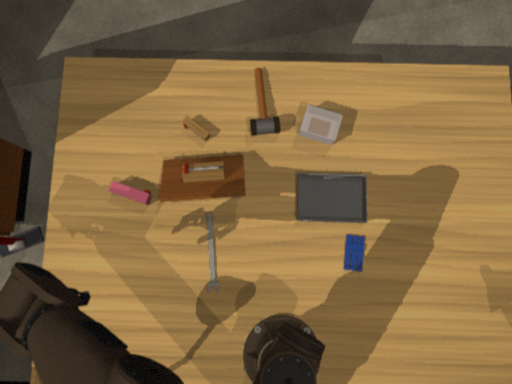

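Seen: scene view – board centred at (308,245), holder on it at (298,235) with red handle (313,243), tray (228,173). Top view – board (203,177), holder (204,169), tray (331,197). Candidates: holder on the board (top 204,169), small wooden block (top 197,128; smaller, on the ledge), pink block (top 130,192; pink). The one on the board fits (larger of the wood-coloured, not pink). I'll confirm it in an enlarged crop.

```bash
python3 - <<'E'
from h import *
import pickle
a,b=pickle.load(open('s1.pkl','rb'))
A=cv2.resize(a['pixels'][180:310,235:380],None,fx=4,fy=4,interpolation=cv2.INTER_CUBIC)
B=cv2.resize(b['pixels'][105:215,100:260],None,fx=5,fy=5,interpolation=cv2.INTER_CUBIC)
cv2.imwrite('pics/c1.png',A[:,:,::-1]);cv2.imwrite('pics/c2.png',B[:,:,::-1])
E
```

```text
(no output)
```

View pics/c1.png

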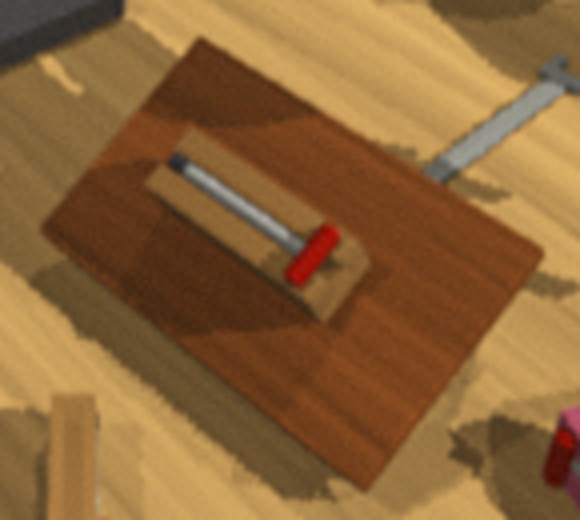

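View pics/c2.png

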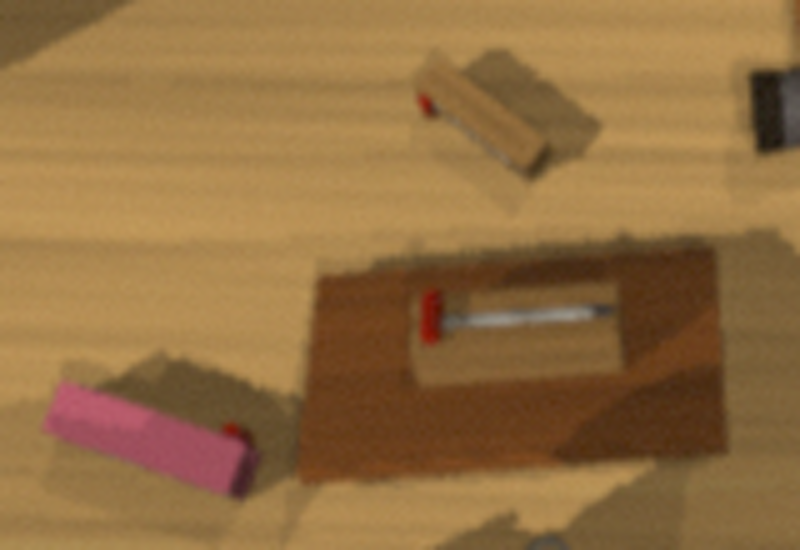

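```bash
cat > m.py <<'E'
from h import *
import pickle
a,b=pickle.load(open('s1.pkl','rb'))
fa=lambda x,y:(235+(x+.5)/4-.5,180+(y+.5)/4-.5)
fb=lambda x,y:(100+(x+.5)/5-.5,105+(y+.5)/5-.5)
C={}
for n,p,q in [('hi-',(200,40),(727,452)),('hi+',(543,250),(302,482)),('lo-',(43,230),(716,250)),('lo+',(368,490),(318,275)),('handle',(313,256),(431,317)),('keytip',(179,160),(608,311))]:
    C[n],e=tri(a,fa(*p),b,fb(*q)); print(n,C[n].round(4),round(e,4))
c=sum(C[k] for k in('hi-','hi+','lo-','lo+'))/4
ey=(C['hi+']-C['hi-'])+(C['lo+']-C['lo-']); yaw=np.arctan2(-ey[0],ey[1])
ex=C['lo-']-C['hi-']+C['lo+']-C['hi+']
print('c',c,'yaw',np.degrees(yaw),'dims',np.linalg.norm(ey)/2,np.linalg.norm(ex)/2,ex)
Rz=np.array([[np.cos(yaw),-np.sin(yaw),0],[np.sin(yaw),np.cos(yaw),0],[0,0,1]])
n=Rz@[.5,0,.866];X=Rz@[.866,0,-.5];Y=Rz@[0,1,0]
f=np.array([c[0],c[1],.075])
# red handle blobs
for s,(u,v) in((a,fa(313,256)),(b,fb(431,317))):
    P=plane(s,u,v,n,n@f+.040); d=P-f
    print('handle on plane', P.round(4),'x,y',d@X,d@Y,'holder origin y',d@Y-.052)
for nm,s,pts,F in(('scene',a,[(193,130),(147,183),(330,322),(371,262)],fa),('top',b,[(415,290),(618,283),(622,370),(417,385)],fb)):
    for p in pts:
        P=plane(s,*F(*p),n,n@f+.036);d=P-f;print(nm,'front corner',round(d@X,4),round(d@Y,4))
# tray
for nm,s in(('top',b),('scene',a)):
    h=cv2.cvtColor(s['pixels'],cv2.COLOR_RGB2HSV)
    m=((h[...,1]<70)&(h[...,2]<110)).astype(np.uint8)
    x0,x1,y0,y1=(285,380,160,235) if nm=='top' else(180,275,140,210)
    M=np.zeros_like(m);M[y0:y1,x0:x1]=m[y0:y1,x0:x1]
    ct=max(cv2.findContours(M,0,2)[0],key=cv2.contourArea)
    r=cv2.minAreaRect(ct); ap=cv2.approxPolyDP(cv2.convexHull(ct),5,True)[:,0]
    print(nm,cv2.contourArea(ct),r,ap.tolist(),[plane(s,*p,[0,0,1],.027).round(4)[:2].tolist() for p in (cv2.boxPoints(r) if nm=='top' else ap)])
E
python3 m.py
```

```text
hi- [0.4997 0.1275 0.1073] 0.0014
hi+ [0.4731 0.3946 0.1086] 0.0011
lo- [0.6466 0.1434 0.0288] 0.0046
lo+ [0.6221 0.4128 0.0313] 0.0058
handle [0.5805 0.3193 0.1083] 0.0017
keytip [0.5873 0.2078 0.1044] 0.0034
c [0.56034752 0.26957046 0.06900318] yaw 5.4356738553023005 dims 0.2694660024558008 0.16806841878175766 [ 0.29595161  0.03414737 -0.15567458]
handle on plane [0.5794 0.3194 0.1075] x,y 0.004223316229865989 0.047851118572036756 holder origin y -0.004148881427963241
handle on plane [0.5814 0.319  0.1064] x,y 0.006529181182527016 0.047232003308136206 holder origin y -0.004767996691863792
scene front corner -0.0176 -0.0683
scene front corner 0.0258 -0.0695
scene front corner 0.0283 0.0783
scene front corner -0.0125 0.0755
top front corner 0.0347 0.0596
top front corner 0.0285 -0.072
top front corner -0.0455 -0.0737
top front corner -0.0461 0.0541
top 3128.5 ((331.718505859375, 197.0419158935547), (69.6622085571289, 47.44929504394531), 1.3971810340881348) [[298, 174], [365, 175], [366, 220], [298, 219]] [[0.4316, -0.0415], [0.5914, -0.044], [0.5913, -0.2779], [0.4318, -0.271]]
scene 2143.0 ((226.9168701171875, 172.08908081054688), (67.74445343017578, 44.78932189941406), 43.02506637573242) [[228, 149], [265, 180], [224, 200], [190, 162]] [[0.4363, -0.2583], [0.4465, -0.0276], [0.6053, -0.0205], [0.5868, -0.2642]]
```

The crop confirms it: the block on the brown board (top crop 517,335), with its red cross handle at (431,317), is the large wood-coloured one. Jogs only shift and turn about the tool axis, so I'll first move to the board's azimuth, in free air, to see how the tool behaves near its reach limit.

>>> jog_arm(plan=[[-0.044,-0.028,-0.012,8],[-0.088,-0.056,-0.024,16],[-0.132,-0.084,-0.036,24],[-0.176,-0.112,-0.05,32],[-0.22,-0.14,-0.06,40],[-0.26,-0.17,-0.07,48],[-0.29,-0.21,-0.07,56],[-0.32,-0.255,-0.07,64.8],[-0.35,-0.3,-0.07,64.8],[-0.38,-0.34,-0.07,64.8],[-0.41,-0.38,-0.07,64.8],[-0.437,-0.42,-0.07,64.8]])

```text
clock: 1.3
position: [0.4744, 0.0662, 0.3012]
tcp_rot: [2.113, 2.324, -0.001]
wrist_force: [1.7, 0.5, 0.6]
width: 0.999
```

>>> jog_arm(plan=[[-0.02,-0.04,0,0],[-0.02,-0.08,0,0],[-0.02,-0.12,0,0],[-0.02,-0.15,0,0],[-0.02,-0.15,0,0]])

```text
clock: 1.8
position: [0.3239, 0.032, 0.3012]
tcp_rot: [2.114, 2.324, -0.002]
wrist_force: [0.1, 0.4, -0.4]
width: 0.999
```

```bash
python3 -c "
from h import *
o=status.get_obs();print(o['joint_pos'].round(3),o['position'],o['tcp_rot'],cv2.Rodrigues(o['tcp_rot'])[0].round(3))"
```

```text
[-1.050e-01 -4.500e-02  2.092e+00 -1.000e-03  1.096e+00 -1.990e-01] [0.32394726 0.03198654 0.30122687] [ 2.11393495e+00  2.32384815e+00 -1.79175239e-03] [[-0.094  0.996 -0.001]
 [ 0.996  0.094 -0.001]
 [-0.001 -0.001 -1.   ]]
```

>>> jog_arm(plan=[[0,-0.04,-0.02,0],[0,-0.07,-0.04,0],[0,-0.1,-0.06,0],[0,-0.12,-0.06,0],[0,-0.12,-0.06,0]])

```text
clock: 2.3
position: [0.2036, 0.0207, 0.3618]
tcp_rot: [2.113, 2.321, 0.0]
wrist_force: [-0.1, 0.2, -0.5]
width: 1.001
```

```bash
python3 -c "
from h import *
o=status.get_obs();print(o['joint_pos'].round(3),o['position'],o['tcp_rot'],cv2.Rodrigues(o['tcp_rot'])[0].round(3))"
```

```text
[-2.250e-01 -3.450e-01  2.136e+00 -1.000e-03  1.348e+00 -3.190e-01] [0.20359215 0.0206755  0.36183046] [2.11324478e+00 2.32144382e+00 1.25983722e-04] [[-0.094  0.996  0.002]
 [ 0.996  0.094 -0.002]
 [-0.002  0.002 -1.   ]]
```

>>> jog_arm(plan=[[0,0.04,0.02,0],[0,0.08,0.04,0],[0,0.12,0.07,0],[0,0.16,0.11,0],[0,0.2,0.15,0],[0,0.2,0.19,0],[0,0.2,0.22,0],[0,0.2,0.24,0]])

```text
clock: 3.1
position: [0.4033, 0.0395, 0.1187]
tcp_rot: [-2.114, -2.323, 0.004]
wrist_force: [-0.6, -0.3, 0.6]
width: 0.999
```

```bash
python3 -c "
from h import *
o=status.get_obs();print(o['joint_pos'].round(3),o['position'],o['tcp_rot'],cv2.Rodrigues(o['tcp_rot'])[0].round(3))"
```

```text
[-6.500e-02  3.740e-01  2.196e+00 -2.000e-03  5.740e-01 -1.570e-01] [0.40329918 0.03948672 0.11866284] [-2.1139947  -2.32251011  0.00399367] [[-0.094  0.996 -0.002]
 [ 0.996  0.094 -0.001]
 [-0.001 -0.003 -1.   ]]
```

>>> jog_arm(plan=[[0,-0.04,0.0,0],[0,-0.08,0.0,0],[0,-0.12,0.0,0],[0,-0.16,0,0],[0,-0.16,0,0]])

```text
clock: 3.6
position: [0.2401, 0.025, 0.1184]
tcp_rot: [-2.112, -2.319, 0.008]
wrist_force: [-0.9, -1.0, 0.1]
width: 1.003
```

```bash
python3 -c "
from h import *
o=status.get_obs();print(o['joint_pos'].round(3),o['position'],o['tcp_rot'],cv2.Rodrigues(o['tcp_rot'])[0].round(3))"
```

```text
[-0.171  0.207  2.552 -0.004  0.39  -0.261] [0.24009551 0.02496083 0.11839558] [-2.1118093  -2.31895797  0.00805982] [[-0.093  0.996 -0.007]
 [ 0.996  0.093 -0.   ]
 [ 0.    -0.007 -1.   ]]
```

>>> jog_arm(plan=[[0,0,0.02,0],[0,0,0.04,0],[0,0,0.06,0],[0,-0.02,0.07,0],[0,-0.04,0.07,0],[0,-0.05,0.07,0],[0,-0.05,0.07,0]], gripper=0.6)

```text
clock: 4.3
position: [0.1997, 0.0213, 0.0731]
tcp_rot: [-2.106, -2.311, 0.021]
wrist_force: [0.8, -0.3, -1.0]
width: 0.402
```

```bash
python3 -c "
from h import *
snap('scene','s2.png')
o=status.get_obs();print(o['joint_pos'].round(3),o['position'],o['tcp_rot'],cv2.Rodrigues(o['tcp_rot'])[0].round(3))"
```

```text
[-0.221  0.385  2.711 -0.072  0.064 -0.242] [0.20063516 0.02115855 0.07295235] [-2.10661634 -2.31181801  0.02066893] [[-0.093  0.996 -0.019]
 [ 0.996  0.093 -0.   ]
 [ 0.001 -0.019 -1.   ]]
```

>>> jog_arm(plan=[[0,0,0.02,0],[0,-0.01,0.03,0],[0,-0.02,0.04,0],[0,-0.02,0.04,0]])

```text
clock: 4.75
position: [0.1954, 0.021, 0.0695]
tcp_rot: [-2.095, -2.299, 0.046]
wrist_force: [-0.8, 0.7, -0.3]
width: 0.401
```

```bash
python3 -c "
from h import *
o=status.get_obs();print(o['joint_pos'].round(3),o['position'],o['tcp_rot'],cv2.Rodrigues(o['tcp_rot'])[0].round(3))"
```

```text
[-0.221  0.403  2.715 -0.155  0.065 -0.159] [0.19540852 0.02102812 0.06954704] [-2.094708   -2.29900208  0.045559  ] [[-0.093  0.995 -0.043]
 [ 0.996  0.093 -0.001]
 [ 0.003 -0.043 -0.999]]
```

>>> jog_arm(plan=[[0,0,0.01,0],[0,-0.01,0.03,0],[0,-0.02,0.04,0],[0,-0.02,0.045,0],[0,-0.02,0.045,0],[0,-0.02,0.045,0],[0,-0.02,0.045,0],[0,-0.02,0.045,0]])

```text
clock: 5.55
position: [0.192, 0.021, 0.0645]
tcp_rot: [-2.082, -2.285, 0.075]
wrist_force: [0.9, 0.5, -0.1]
width: 0.401
```

```bash
python3 -c "
from h import *
o=status.get_obs();print(o['joint_pos'].round(3),o['position'],o['tcp_rot'],cv2.Rodrigues(o['tcp_rot'])[0].round(3))"
```

```text
[-0.215  0.431  2.715 -0.272  0.065 -0.036] [0.19197339 0.02101502 0.0645147 ] [-2.08205307 -2.28518982  0.07534233] [[-0.093  0.993 -0.069]
 [ 0.996  0.093 -0.003]
 [ 0.004 -0.069 -0.998]]
```

View pics/s2.png

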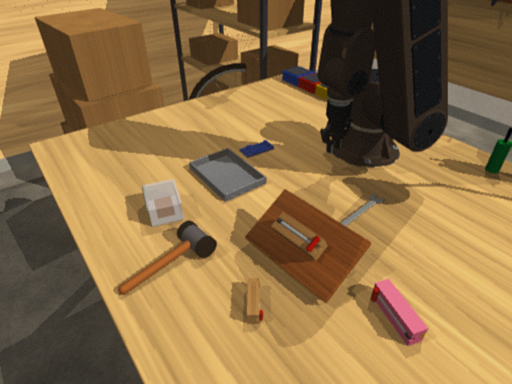

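View shows the scene undisturbed, gripper at (340,125) by the base. The tool leans about 1.5° per call at this limit, which lets the fingers sit better on the 30° slope; a little more.

>>> jog_arm(plan=[[0,0,0.02,0],[0,-0.02,0.04,0],[0,-0.02,0.045,0]])

```text
clock: 5.85
position: [0.1873, 0.0207, 0.0594]
tcp_rot: [-2.069, -2.271, 0.11]
wrist_force: [-0.2, 0.0, 0.4]
width: 0.4
```

>>> jog_arm(plan=[[0,0,0.02,0],[0,-0.02,0.04,0],[0,-0.02,0.045,0]])

```text
clock: 6.15
position: [0.1824, 0.0192, 0.0538]
tcp_rot: [-2.057, -2.259, 0.149]
wrist_force: [0.1, 0.7, -0.1]
width: 0.398
```

```bash
python3 -c "
from h import *
o=status.get_obs();print(o['joint_pos'].round(3),o['position'],o['tcp_rot'],cv2.Rodrigues(o['tcp_rot'])[0].round(3))"
```

```text
[-0.201  0.492  2.719 -0.687  0.065  0.394] [0.18240539 0.01923817 0.05376603] [-2.05749639 -2.25937214  0.14905766] [[-0.094  0.988 -0.126]
 [ 0.996  0.092 -0.017]
 [-0.005 -0.127 -0.992]]
```

>>> jog_arm(plan=[[0,0,-0.04,0],[0,0.01,-0.08,0],[0,0.03,-0.12,0],[0.02,0.06,-0.16,0],[0.04,0.1,-0.19,0],[0.06,0.14,-0.21,0],[0.08,0.18,-0.22,0],[0.1,0.22,-0.22,0],[0.12,0.26,-0.22,0],[0.14,0.3,-0.22,0],[0.17,0.33,-0.22,0],[0.19,0.36,-0.22,0]], gripper=0.18)

```text
clock: 7.35
position: [0.5491, 0.2477, 0.2248]
tcp_rot: [-2.055, -2.259, 0.147]
wrist_force: [-0.4, -0.5, 0.2]
width: 0.819
```

```bash
cat > g.py <<'E'
from h import *
import sys
O=np.array([.5654,.2655,.0724]); 
o=status.get_obs();R=cv2.Rodrigues(o['tcp_rot'])[0];p=o['position']
n=np.array([.498,.047,.866])
print('joints',o['joint_pos'].round(3),'w',o['width'],'F',o['wrist_force'].round(1),'clk',o['clock'])
print(p.round(4));print(R.round(4));print('tilt',np.degrees(np.arccos(-R[2,2])))
d=R.T@(p-O);print('TCP rel O in tool axes x,y,height mm',(d*[1000,1000,-1000]).round(1))
print('n in tool',(R.T@n).round(3),'phi',np.degrees(np.arccos(-(R.T@n)[2])))
E
python3 g.py
```

```text
joints [0.304 0.511 1.547 0.026 1.209 0.198] w 0.8193104924107409 F [-0.4 -0.5  0.2] clk 7.35
[0.5491 0.2477 0.2248]
[[-0.0949  0.9874 -0.1268]
 [ 0.9955  0.0938 -0.0144]
 [-0.0024 -0.1276 -0.9918]]
tilt 7.329665193416945
TCP rel O in tool axes x,y,height mm [-16.5 -37.2 148.8]
n in tool [-0.003  0.386 -0.923] phi 22.671827706226168
```

>>> jog_arm(plan=[[0.008,0.023,0.03,0],[0.0165,0.0458,0.06,0],[0.0165,0.0458,0.09,0],[0.0165,0.0458,0.094,0],[0.0165,0.0458,0.094,0]])

```text
clock: 7.85
position: [0.5805, 0.2673, 0.1255]
tcp_rot: [-2.053, -2.259, 0.148]
wrist_force: [-0.2, -0.6, 1.5]
width: 0.825
```

```bash
python3 g.py; python3 - <<'E'
from h import *
a=snap('scene');b=snap('top')
A=cv2.resize(a['pixels'][140:290,235:375],None,fx=4,fy=4,interpolation=cv2.INTER_CUBIC)
cv2.imwrite('pics/c3.png',A[:,:,::-1])
E
```

```text
joints [0.317 0.666 1.542 0.031 1.06  0.205] w 0.8251217061124427 F [-0.2 -0.6  1.5] clk 7.85
[0.5805 0.2673 0.1255]
[[-0.0954  0.9871 -0.1285]
 [ 0.9954  0.0944 -0.0139]
 [-0.0016 -0.1292 -0.9916]]
tilt 7.424851588710866
TCP rel O in tool axes x,y,height mm [ 0.3  8.2 54.6]
n in tool [-0.002  0.384 -0.923] phi 22.575754081859674
```

View pics/c3.png

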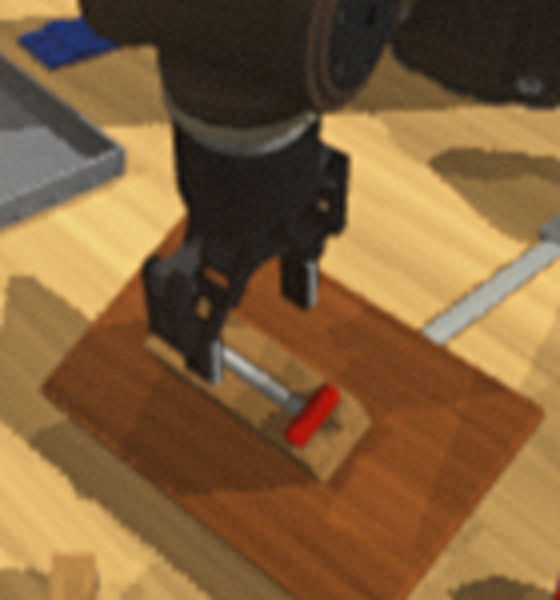

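Crop shows the fingers straddling the holder (downhill tip at (212,380), uphill tip at (300,300)), behind the handle at (313,415). Descending.

>>> jog_arm(plan=[[0,0,0.012,0],[0,0.0005,0.024,0],[0,0.0005,0.03,0],[0,0.0005,0.034,0],[0,0.0005,0.036,0]])

```text
clock: 8.45
position: [0.5772, 0.2669, 0.0911]
tcp_rot: [-2.054, -2.26, 0.144]
wrist_force: [0.2, 0.7, -0.3]
width: 0.818
```

>>> jog_arm(plan=[[0,0,0.002,0],[0,0,0.004,0]])

```text
clock: 8.65
position: [0.5768, 0.2669, 0.0871]
tcp_rot: [-2.055, -2.26, 0.144]
wrist_force: [0.5, -0.7, 0.6]
width: 0.819
```

>>> jog_arm(plan=[[0,0,0.0015,0],[0,0,0.003,0]])

```text
clock: 8.85
position: [0.5765, 0.2668, 0.0841]
tcp_rot: [-2.055, -2.26, 0.144]
wrist_force: [0.6, -0.7, -0.1]
width: 0.823
```

>>> jog_arm(plan=[[0,0,0.001,0],[0,0,0.002,0]])

```text
clock: 9.05
position: [0.5763, 0.2668, 0.0821]
tcp_rot: [-2.055, -2.26, 0.144]
wrist_force: [0.7, -0.3, 0.7]
width: 0.817
```

>>> jog_arm(plan=[[0,0,0.001,0],[0,0,0.002,0]])

```text
clock: 9.25
position: [0.576, 0.2668, 0.0801]
tcp_rot: [-2.055, -2.26, 0.144]
wrist_force: [0.7, -0.2, -0.4]
width: 0.82
```

```bash
python3 g.py
```

```text
joints [0.319 0.715 1.587 0.033 0.963 0.204] w 0.8195042279973458 F [ 0.7 -0.2 -0.4] clk 9.25
[0.576  0.2668 0.0801]
[[-0.095   0.9876 -0.1248]
 [ 0.9955  0.0941 -0.0131]
 [-0.0012 -0.1255 -0.9921]]
tilt 7.210320837553167
TCP rel O in tool axes x,y,height mm [0.3 9.6 9. ]
n in tool [-0.002  0.388 -0.922] phi 22.789951433497798
```

>>> jog_arm(plan=[[0,0,0.001,0],[0,0,0.002,0]])

```text
clock: 9.45
position: [0.5758, 0.2668, 0.0781]
tcp_rot: [-2.055, -2.26, 0.144]
wrist_force: [-0.8, -0.7, 4.3]
width: 0.821
```

>>> jog_arm(plan=[[0,0,0.001,0],[0,0,0.002,0]])

```text
clock: 9.65
position: [0.5758, 0.2668, 0.0776]
tcp_rot: [-2.055, -2.26, 0.142]
wrist_force: [-3.6, -1.7, 21.3]
width: 0.821
```

>>> jog_arm(plan=[[0,0,-0.002,0],[0,0,-0.0035,0],[0,0,-0.0035,0]])

```text
clock: 9.95
position: [0.5763, 0.2669, 0.0811]
tcp_rot: [-2.055, -2.261, 0.142]
wrist_force: [-0.4, -0.0, 0.1]
width: 0.821
```

>>> jog_arm(plan=[[0,0,0,0],[0,0,0,0]], gripper=0.3)

```text
clock: 10.15
position: [0.576, 0.2668, 0.081]
tcp_rot: [-2.055, -2.26, 0.143]
wrist_force: [-1.2, 0.5, 1.2]
width: 0.702
```

>>> jog_arm(plan=[[0,0,0,0],[0,0,0,0]], gripper=0.34)

```text
clock: 10.35
position: [0.575, 0.2668, 0.0815]
tcp_rot: [-2.053, -2.259, 0.146]
wrist_force: [-7.5, -1.3, 9.9]
width: 0.663
```

>>> jog_arm(plan=[[0,-0.0005,-0.0005,0],[0,-0.001,-0.0005,0]])

```text
clock: 10.55
position: [0.5741, 0.2667, 0.0821]
tcp_rot: [-2.053, -2.259, 0.146]
wrist_force: [0.2, 0.1, -0.6]
width: 0.659
```

>>> jog_arm(plan=[[0,0,0,0],[0,0,0,0]], gripper=0.37)

```text
clock: 10.75
position: [0.5736, 0.2667, 0.0822]
tcp_rot: [-2.053, -2.259, 0.147]
wrist_force: [-2.7, -1.0, 5.1]
width: 0.632
```

>>> jog_arm(plan=[[0,-0.0005,-0.0003,0],[0,-0.001,-0.0003,0]])

```text
clock: 10.95
position: [0.5733, 0.2666, 0.0826]
tcp_rot: [-2.054, -2.259, 0.145]
wrist_force: [4.9, -0.3, -1.5]
width: 0.627
```

>>> jog_arm(plan=[[0,0,0,0],[0,0,0,0]], gripper=0.4)

```text
clock: 11.15
position: [0.5735, 0.2667, 0.0829]
tcp_rot: [-2.054, -2.26, 0.145]
wrist_force: [1.1, 0.0, 5.3]
width: 0.606
```

>>> jog_arm(plan=[[0,0,0,0],[0,0,0,0]], gripper=0.46)

```text
clock: 11.35
position: [0.5736, 0.2666, 0.0833]
tcp_rot: [-2.054, -2.26, 0.144]
wrist_force: [-0.9, 0.3, 5.7]
width: 0.594
```

```bash
python3 g.py; python3 - <<'E'
from h import *
a=snap('scene')
A=cv2.resize(a['pixels'][170:290,245:375],None,fx=5,fy=5,interpolation=cv2.INTER_CUBIC)
cv2.imwrite('pics/c4.png',A[:,:,::-1])
E
```

```text
joints [0.32  0.709 1.591 0.033 0.966 0.204] w 0.5943423913805734 F [-0.9  0.3  5.7] clk 11.35
[0.5736 0.2666 0.0833]
[[-0.0952  0.9875 -0.1256]
 [ 0.9955  0.0943 -0.013 ]
 [-0.001  -0.1263 -0.992 ]]
tilt 7.256161735640265
TCP rel O in tool axes x,y,height mm [ 0.3  6.8 11.8]
n in tool [-0.002  0.387 -0.922] phi 22.743988808145858
```

View pics/c4.png

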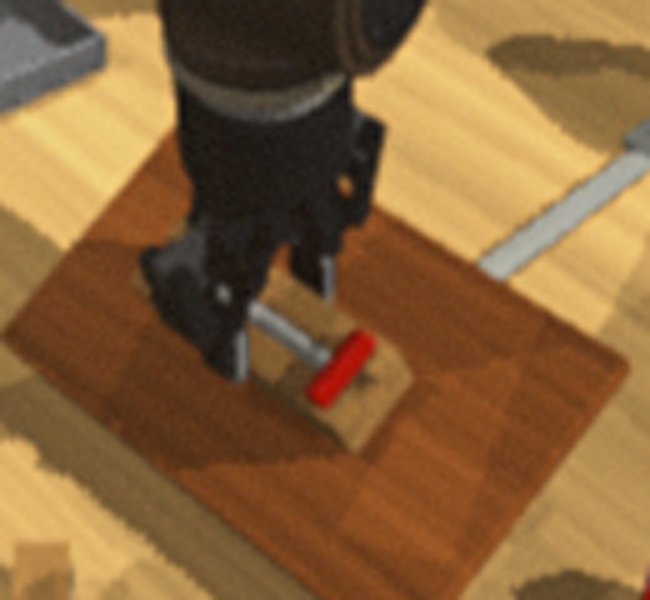

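Crop: both fingers hold the block's long sides (downhill tip at (235,375), uphill tip at (325,290)), the handle at (340,370) free. I'll firm the grip and test-slide.

>>> jog_arm(plan=[[0,0,0,0],[0,0,0,0]], gripper=0.6)

```text
clock: 11.6
position: [0.5736, 0.2666, 0.0833]
tcp_rot: [-2.054, -2.26, 0.144]
wrist_force: [0.1, 0.2, 4.3]
width: 0.597
```

>>> jog_arm(plan=[[0.001,0,0,0],[0.002,0,0,0]])

```text
clock: 11.8
position: [0.5735, 0.2676, 0.0832]
tcp_rot: [-2.054, -2.261, 0.147]
wrist_force: [1.3, -8.4, 4.5]
width: 0.593
```

>>> jog_arm(plan=[[0.001,0,0,0],[0.002,0,0,0],[0.003,0,0,0],[0.004,0,0,0]])

```text
clock: 12.2
position: [0.5733, 0.2704, 0.0833]
tcp_rot: [-2.055, -2.261, 0.149]
wrist_force: [0.5, -9.2, 5.0]
width: 0.597
```

```bash
cat > red.py <<'E'
from h import *
s=snap('top');h=cv2.cvtColor(s['pixels'],cv2.COLOR_RGB2HSV)
m=((h[...,1]>180)&((h[...,0]<6)|(h[...,0]>174))&(h[...,2]>90)).astype(np.uint8);M=np.zeros_like(m);M[140:200,165:260]=m[140:200,165:260]
mm=cv2.moments(M,True);print('red top',mm['m00'],mm['m10']/max(mm['m00'],1),mm['m01']/max(mm['m00'],1))
s=snap('scene');h=cv2.cvtColor(s['pixels'],cv2.COLOR_RGB2HSV)
m=((h[...,1]>180)&((h[...,0]<6)|(h[...,0]>174))&(h[...,2]>90)).astype(np.uint8);M=np.zeros_like(m);M[200:285,280:350]=m[200:285,280:350]
mm=cv2.moments(M,True);u,v=mm['m10']/mm['m00'],mm['m01']/mm['m00']
n=np.array([.498,.047,.866]);O=np.array([.5654,.2655,.0724]);P=plane(s,u,v,n,n@O+.04)-O
print('red scene',mm['m00'],u,v,'handle moved along Y mm',1000*(P@[-.0947,.9955,0])-52)
E
python3 red.py
```

```text
red top 0.0 0.0 0.0
red scene 94.0 314.0851063829787 244.19148936170214 handle moved along Y mm 3.574234177768851
```

>>> jog_arm(plan=[[0.0015,0,0,0],[0.003,0,0,0],[0.0045,0,0,0],[0.006,0,0,0],[0.0075,0,0,0]])

```text
clock: 12.8
position: [0.5727, 0.2768, 0.0832]
tcp_rot: [-2.055, -2.262, 0.151]
wrist_force: [0.3, -9.3, 5.8]
width: 0.596
```

>>> jog_arm(plan=[[0.001,0,0,0],[0.002,0,0,0],[0.003,0,0,0]])

```text
clock: 13.1
position: [0.5725, 0.2785, 0.0832]
tcp_rot: [-2.056, -2.263, 0.154]
wrist_force: [0.3, -9.2, 6.2]
width: 0.594
```

```bash
python3 red.py
```

```text
red top 0.0 0.0 0.0
red scene 92.0 316.80434782608694 246.29347826086956 handle moved along Y mm 11.841072269142693
```

>>> jog_arm(plan=[[0.001,0,0,0],[0.002,0,0,0],[0.003,0,0,0]])

```text
clock: 13.5
position: [0.5723, 0.2804, 0.0832]
tcp_rot: [-2.056, -2.263, 0.156]
wrist_force: [0.2, -9.2, 5.4]
width: 0.59
```

>>> jog_arm(plan=[[0.001,0,0,0],[0.002,0,0,0],[0.003,0,0,0]])

```text
clock: 13.8
position: [0.5721, 0.2821, 0.0832]
tcp_rot: [-2.057, -2.264, 0.159]
wrist_force: [-0.0, -8.7, 5.3]
width: 0.593
```

>>> jog_arm(plan=[[0.001,0,0,0],[0.002,0,0,0],[0.003,0,0,0]])

```text
clock: 14.1
position: [0.5719, 0.2838, 0.0832]
tcp_rot: [-2.057, -2.264, 0.162]
wrist_force: [1.2, -9.2, 5.0]
width: 0.594
```

>>> jog_arm(plan=[[0.0015,0,0,0],[0.003,0,0,0],[0.0035,0,0,0]])

```text
clock: 14.4
position: [0.5717, 0.286, 0.0832]
tcp_rot: [-2.058, -2.265, 0.165]
wrist_force: [2.2, -10.4, 6.7]
width: 0.595
```

>>> jog_arm(plan=[[0.0015,0,0,0],[0.003,0,0,0],[0.0035,0,0,0]])

```text
clock: 14.7
position: [0.5715, 0.2881, 0.0832]
tcp_rot: [-2.059, -2.265, 0.168]
wrist_force: [0.4, -10.2, 6.6]
width: 0.594
```

```bash
python3 g.py; python3 red.py
```

```text
joints [0.357 0.721 1.564 0.021 0.99  0.249] w 0.5942156592727393 F [  0.4 -10.2   6.6] clk 14.7
[0.5715 0.2881 0.0832]
[[-0.0964  0.9869 -0.1295]
 [ 0.9952  0.0933 -0.0296]
 [-0.0171 -0.1318 -0.9911]]
tilt 7.634907412184631
TCP rel O in tool axes x,y,height mm [21.8  6.7 12.1]
n in tool [-0.016  0.382 -0.924] phi 22.44931945638031
red top 0.0 0.0 0.0
red scene 95.0 319.9894736842105 248.7157894736842 handle moved along Y mm 21.34048221283966
```

>>> jog_arm(plan=[[0.0015,0,0,0],[0.003,0,0,0],[0.0035,0,0,0]])

```text
clock: 15.1
position: [0.5713, 0.2905, 0.0831]
tcp_rot: [-2.059, -2.265, 0.17]
wrist_force: [1.5, -9.0, 5.1]
width: 0.597
```

>>> jog_arm(plan=[[0.0015,0,0,0],[0.003,0,0,0],[0.0035,0,0,0]])

```text
clock: 15.4
position: [0.5714, 0.2935, 0.083]
tcp_rot: [-2.06, -2.266, 0.17]
wrist_force: [3.3, -4.2, 1.7]
width: 0.593
```

>>> jog_arm(plan=[[0.0015,0,0,0],[0.003,0,0,0],[0.0035,0,0,0]])

```text
clock: 15.7
position: [0.5714, 0.2966, 0.0828]
tcp_rot: [-2.061, -2.266, 0.17]
wrist_force: [2.8, -5.5, 3.3]
width: 0.594
```

>>> jog_arm(plan=[[0.001,0,0,0],[0.002,0,0,0]])

```text
clock: 15.9
position: [0.5713, 0.298, 0.0827]
tcp_rot: [-2.061, -2.267, 0.171]
wrist_force: [1.6, -7.3, 4.3]
width: 0.596
```

>>> jog_arm(plan=[[0.001,0,0,0],[0.002,0,0,0]])

```text
clock: 16.1
position: [0.5712, 0.2992, 0.0827]
tcp_rot: [-2.062, -2.267, 0.173]
wrist_force: [2.0, -8.2, 4.6]
width: 0.599
```

```bash
python3 g.py; python3 red.py
```

```text
joints [0.374 0.727 1.549 0.018 0.998 0.269] w 0.5992073019325075 F [ 2.  -8.2  4.6] clk 16.1
[0.5712 0.2992 0.0827]
[[-0.0961  0.9869 -0.1293]
 [ 0.9951  0.0924 -0.0345]
 [-0.0221 -0.1319 -0.991 ]]
tilt 7.687707242373945
TCP rel O in tool axes x,y,height mm [32.8  7.5 12.1]
n in tool [-0.02   0.382 -0.924] phi 22.450972734860333
red top 0.0 0.0 0.0
red scene 101.0 323.73267326732673 251.76237623762376 handle moved along Y mm 32.62334817331168
```

>>> jog_arm(plan=[[0.001,0,0,0],[0.002,0,-0.0001,0],[0.0025,0,-0.0001,0]])

```text
clock: 16.5
position: [0.571, 0.3013, 0.0827]
tcp_rot: [-2.062, -2.267, 0.174]
wrist_force: [1.8, -8.0, 4.9]
width: 0.596
```

>>> jog_arm(plan=[[0.001,0,0,0],[0.002,0,-0.0001,0],[0.0025,0,-0.0001,0]])

```text
clock: 16.8
position: [0.5708, 0.303, 0.0827]
tcp_rot: [-2.062, -2.267, 0.176]
wrist_force: [2.0, -9.9, 4.4]
width: 0.597
```

>>> jog_arm(plan=[[0.001,0,0,0],[0.002,0,-0.0001,0],[0.0025,0,-0.0001,0]])

```text
clock: 17.1
position: [0.5708, 0.3034, 0.0827]
tcp_rot: [-2.063, -2.268, 0.181]
wrist_force: [3.0, -18.5, 5.6]
width: 0.599
```

>>> jog_arm(plan=[[0.001,0,0,0],[0.002,0,0,0],[0.0025,0,0,0]])

```text
clock: 17.4
position: [0.5708, 0.3035, 0.0826]
tcp_rot: [-2.064, -2.27, 0.186]
wrist_force: [3.9, -19.4, 6.5]
width: 0.597
```

```bash
python3 g.py; python3 red.py
```

```text
joints [0.383 0.731 1.541 0.01  1.008 0.283] w 0.5967324898584692 F [  3.9 -19.4   6.5] clk 17.4
[0.5708 0.3035 0.0826]
[[-0.0965  0.9866 -0.1315]
 [ 0.9948  0.0915 -0.0438]
 [-0.0312 -0.1351 -0.9903]]
tilt 7.969023363701933
TCP rel O in tool axes x,y,height mm [36.9  7.4 12.5]
n in tool [-0.028  0.379 -0.925] phi 22.301488128357345
red top 0.0 0.0 0.0
red scene 98.0 325.2857142857143 252.69387755102042 handle moved along Y mm 36.77669837206555
```

The stop is felt: the force doubled to 19 N and motion ceased at 36.8 mm (the handle moved the same in the image). Back off about 1.5 mm to centre, then lift along the board normal.

>>> jog_arm(plan=[[-0.001,0,0,0],[-0.002,0,0,0],[-0.0025,0,0,0]])

```text
clock: 17.8
position: [0.5709, 0.3019, 0.0827]
tcp_rot: [-2.064, -2.269, 0.184]
wrist_force: [0.1, 4.2, 1.7]
width: 0.598
```

>>> jog_arm(plan=[[0,0.0006,-0.0014,0],[0,0.0011,-0.0028,0]])

```text
clock: 18.0
position: [0.5719, 0.3021, 0.0847]
tcp_rot: [-2.063, -2.269, 0.186]
wrist_force: [-0.5, 0.3, -3.7]
width: 0.593
```

```bash
python3 g.py; python3 red.py
```

```text
joints [0.38  0.729 1.538 0.011 1.014 0.279] w 0.5925284457647954 F [-0.5  0.3 -3.7] clk 18.0
[0.5719 0.3021 0.0847]
[[-0.0968  0.9864 -0.1325]
 [ 0.9948  0.0918 -0.043 ]
 [-0.0302 -0.136  -0.9903]]
tilt 8.006495710973338
TCP rel O in tool axes x,y,height mm [35.5  8.1 14.6]
n in tool [-0.028  0.378 -0.926] phi 22.247049658932973
red top 0.0 0.0 0.0
red scene 100.0 324.63 252.55 handle moved along Y mm 35.38173165000369
```

>>> jog_arm(plan=[[0,0.0008,-0.0019,0],[0,0.0015,-0.0037,0],[0,0.0023,-0.0055,0]])

```text
clock: 18.4
position: [0.5751, 0.3025, 0.0901]
tcp_rot: [-2.063, -2.269, 0.186]
wrist_force: [-0.5, 0.4, -3.8]
width: 0.597
```

>>> jog_arm(plan=[[0,0.0015,-0.0037,0],[0,0.003,-0.0074,0],[0,0.0045,-0.011,0]])

```text
clock: 18.7
position: [0.5813, 0.3034, 0.1008]
tcp_rot: [-2.064, -2.269, 0.186]
wrist_force: [0.2, -0.0, -4.0]
width: 0.597
```

```bash
python3 g.py; python3 red.py; python3 - <<'E'
from h import *
a=snap('scene')
A=cv2.resize(a['pixels'][170:290,245:375],None,fx=5,fy=5,interpolation=cv2.INTER_CUBIC)
cv2.imwrite('pics/c5.png',A[:,:,::-1])
E
```

```text
joints [0.377 0.721 1.503 0.01  1.057 0.277] w 0.5965538589101402 F [ 0.2 -0.  -4. ] clk 18.7
[0.5813 0.3034 0.1008]
[[-0.0964  0.9865 -0.1321]
 [ 0.9949  0.0915 -0.0427]
 [-0.0301 -0.1355 -0.9903]]
tilt 7.978581254512943
TCP rel O in tool axes x,y,height mm [35.3 15.3 31.9]
n in tool [-0.027  0.378 -0.925] phi 22.27248703767121
red top 0.0 0.0 0.0
red scene 102.0 322.7549019607843 249.6078431372549 handle moved along Y mm 27.73491731260117
```

View pics/c5.png

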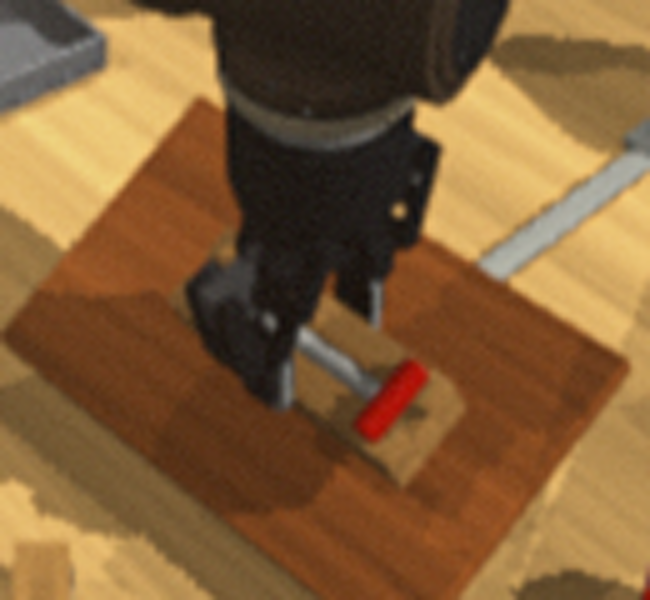

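The holder is off the studs (held freely, about 4 N weight, handle at crop (392,400), clear of the board). Lift higher and carry to the tray.

>>> jog_arm(plan=[[0,-0.002,-0.015,0],[-0.001,-0.005,-0.04,0],[-0.002,-0.009,-0.065,0],[-0.003,-0.012,-0.085,0],[-0.003,-0.012,-0.089,0]])

```text
clock: 19.35
position: [0.5821, 0.3035, 0.1941]
tcp_rot: [-2.065, -2.271, 0.179]
wrist_force: [0.2, 0.0, -4.8]
width: 0.593
```

>>> jog_arm(plan=[[-0.015,-0.003,0,0],[-0.05,-0.011,0.001,0],[-0.095,-0.022,0.002,0],[-0.14,-0.032,0.002,0],[-0.185,-0.042,0.003,0],[-0.23,-0.053,0.004,0],[-0.275,-0.063,0.005,0],[-0.32,-0.073,0.005,0],[-0.365,-0.084,0.006,0],[-0.405,-0.093,0.007,0],[-0.435,-0.1,0.007,0],[-0.446,-0.102,0.007,0]])

```text
clock: 20.55
position: [0.5223, -0.1528, 0.2128]
tcp_rot: [-2.068, -2.267, 0.18]
wrist_force: [0.5, 0.8, -3.6]
width: 0.592
```

```bash
python3 g.py; python3 - <<'E'
from h import *
a=snap('scene');b=snap('top')
A=cv2.resize(a['pixels'][70:220,150:330],None,fx=3,fy=3,interpolation=cv2.INTER_CUBIC)
B=cv2.resize(b['pixels'][150:250,270:400],None,fx=2,fy=2,interpolation=cv2.INTER_CUBIC)
C=np.zeros((450,800,3),np.uint8);C[:,:540]=A;C[:200,540:]=B;
cv2.imwrite('pics/c6.png',C[:,:,::-1])
E
```

```text
joints [-0.366  0.44   1.713 -0.095  1.097 -0.411] w 0.5922085292275949 F [ 0.5  0.8 -3.6] clk 20.55
[ 0.5223 -0.1528  0.2128]
[[-0.0936  0.9873 -0.1287]
 [ 0.9952  0.089  -0.0407]
 [-0.0287 -0.1319 -0.9908]]
tilt 7.75874995706269
TCP rel O in tool axes x,y,height mm [-416.3  -98.4  116.6]
n in tool [-0.025  0.382 -0.924] phi 22.468110888577876
```

View pics/c6.png

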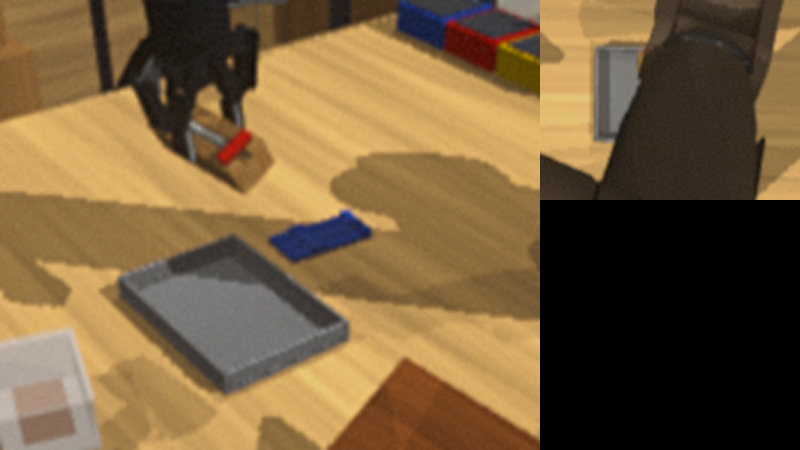

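Crop shows the holder (220,150) held above the tray (corners (236,237), (348,325), (225,390), (118,280)), red handle at (235,147), board clear. Lower over the tray's centre.

>>> jog_arm(plan=[[0.0006,0.0026,0.02,0],[0.0017,0.008,0.06,0],[0.003,0.0133,0.1,0],[0.004,0.0173,0.13,0],[0.0043,0.02,0.15,0],[0.0046,0.0214,0.16,0],[0.0047,0.0218,0.1635,0]])

```text
clock: 21.35
position: [0.5227, -0.1502, 0.047]
tcp_rot: [-2.065, -2.268, 0.18]
wrist_force: [0.6, 0.1, -4.2]
width: 0.59
```

>>> jog_arm(plan=[[0,0.0004,0.003,0],[0,0.0008,0.006,0],[0,0.0011,0.008,0]])

```text
clock: 21.65
position: [0.523, -0.1504, 0.0394]
tcp_rot: [-2.066, -2.268, 0.18]
wrist_force: [-0.0, -0.2, -3.2]
width: 0.595
```

>>> jog_arm(plan=[[0,0.0003,0.002,0],[0,0.0005,0.004,0]])

```text
clock: 21.85
position: [0.5232, -0.1506, 0.0356]
tcp_rot: [-2.066, -2.269, 0.179]
wrist_force: [0.9, 0.4, -4.1]
width: 0.591
```

>>> jog_arm(plan=[[0,0.0003,0.002,0],[0,0.0005,0.004,0]])

```text
clock: 22.05
position: [0.5233, -0.1508, 0.0316]
tcp_rot: [-2.067, -2.269, 0.179]
wrist_force: [-0.6, -1.0, -2.6]
width: 0.591
```

>>> jog_arm(plan=[[0,0.0002,0.0015,0],[0,0.0004,0.003,0]])

```text
clock: 22.25
position: [0.5233, -0.1509, 0.0284]
tcp_rot: [-2.067, -2.269, 0.179]
wrist_force: [-0.2, 0.1, -3.6]
width: 0.593
```

>>> jog_arm(plan=[[0,0.0002,0.0015,0],[0,0.0004,0.003,0]])

```text
clock: 22.45
position: [0.5234, -0.1511, 0.0253]
tcp_rot: [-2.067, -2.269, 0.179]
wrist_force: [-0.4, -1.3, -1.0]
width: 0.593
```

>>> jog_arm(plan=[[0,0.0001,0.001,0],[0,0.0003,0.002,0]])

```text
clock: 22.65
position: [0.5234, -0.1514, 0.0245]
tcp_rot: [-2.067, -2.269, 0.179]
wrist_force: [-6.3, 0.2, 24.9]
width: 0.593
```

>>> jog_arm(plan=[[0,0.0001,0.001,0],[0,0.0003,0.002,0]])

```text
clock: 22.85
position: [0.5234, -0.1515, 0.0244]
tcp_rot: [-2.068, -2.269, 0.18]
wrist_force: [-7.9, 1.9, 34.3]
width: 0.597
```

```bash
python3 g.py; python3 - <<'E'
from h import *
a=snap('scene')
A=cv2.resize(a['pixels'][100:210,180:290],None,fx=5,fy=5,interpolation=cv2.INTER_CUBIC)
cv2.imwrite('pics/c7.png',A[:,:,::-1])
E
```

```text
joints [-0.363  0.703  1.856 -0.132  0.691 -0.349] w 0.5969775523371232 F [-7.9  1.9 34.3] clk 22.85
[ 0.5234 -0.1515  0.0244]
[[-0.0945  0.9874 -0.1272]
 [ 0.9951  0.0899 -0.0417]
 [-0.0298 -0.1305 -0.991 ]]
tilt 7.692126371168884
TCP rel O in tool axes x,y,height mm [-409.5  -72.7  -70.3]
n in tool [-0.026  0.383 -0.924] phi 22.556546844098268
```

View pics/c7.png

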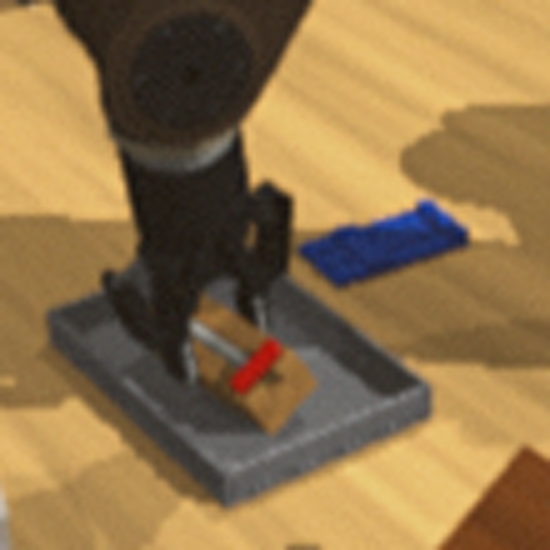

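Crop: holder in the tray, its low edge on the floor, still tilted in the grip (handle at (257,365), holder's near corner at (272,432)). Ease the press, then turn it flat by pressing gently with a softer grip.

>>> jog_arm(plan=[[0,0,-0.001,0],[0,0,-0.001,0]], gripper=0.43)

```text
clock: 23.1
position: [0.5237, -0.1515, 0.0258]
tcp_rot: [-2.069, -2.27, 0.179]
wrist_force: [0.5, -1.0, -2.2]
width: 0.592
```

>>> jog_arm(plan=[[0,0.0001,0.001,0],[0,0.0003,0.002,0]])

```text
clock: 23.3
position: [0.5239, -0.1518, 0.0245]
tcp_rot: [-2.069, -2.27, 0.18]
wrist_force: [-5.4, -0.0, 23.9]
width: 0.593
```

>>> jog_arm(plan=[[0,0,0.001,0],[0,0.0001,0.0015,0]], gripper=0.415)

```text
clock: 23.5
position: [0.5238, -0.1519, 0.0244]
tcp_rot: [-2.07, -2.27, 0.18]
wrist_force: [-7.0, 3.0, 29.2]
width: 0.592
```

>>> jog_arm(plan=[[0,0,0.001,0],[0,0.0001,0.0015,0]], gripper=0.41)

```text
clock: 23.7
position: [0.5238, -0.1519, 0.0244]
tcp_rot: [-2.07, -2.27, 0.18]
wrist_force: [-6.0, 2.7, 28.1]
width: 0.596
```

>>> jog_arm(plan=[[0,0,0.001,0],[0,0.0001,0.0015,0]], gripper=0.405)

```text
clock: 23.9
position: [0.5238, -0.1519, 0.0244]
tcp_rot: [-2.071, -2.271, 0.18]
wrist_force: [-6.0, 5.7, 28.2]
width: 0.595
```

>>> jog_arm(plan=[[0,0,0.001,0],[0,0.0001,0.0015,0]], gripper=0.4)

```text
clock: 24.1
position: [0.5238, -0.1519, 0.0242]
tcp_rot: [-2.071, -2.271, 0.18]
wrist_force: [-5.9, 3.9, 27.6]
width: 0.602
```

>>> jog_arm(plan=[[0,0.0001,0.001,0],[0,0.0002,0.002,0]])

```text
clock: 24.3
position: [0.5237, -0.152, 0.0241]
tcp_rot: [-2.072, -2.271, 0.18]
wrist_force: [-7.9, 4.1, 39.5]
width: 0.603
```

>>> jog_arm(plan=[[0,-0.001,0.001,0],[0,-0.002,0.002,0],[0,-0.003,0.002,0]], gripper=0.42)

```text
clock: 24.6
position: [0.5233, -0.1521, 0.0244]
tcp_rot: [-2.077, -2.275, 0.174]
wrist_force: [9.3, 10.2, 18.6]
width: 0.595
```

```bash
python3 g.py
```

```text
joints [-0.364  0.701  1.863 -0.135  0.677 -0.346] w 0.5948754412379003 F [ 9.3 10.2 18.6] clk 24.6
[ 0.5233 -0.1521  0.0244]
[[-0.0929  0.9888 -0.1171]
 [ 0.9951  0.0881 -0.0456]
 [-0.0347 -0.1207 -0.9921]]
tilt 7.21798496492423
TCP rel O in tool axes x,y,height mm [-410.   -72.6  -71.6]
n in tool [-0.03   0.392 -0.92 ] phi 23.133835526248838
```

Force and moment now turn the tool itself rather than the part. Forcing it flat isn't gentle, so I'll lift it again and use the outer reach limit, where the tool leans outward, to level the holder in the air.

>>> jog_arm(plan=[[-0.001,-0.002,-0.02,0],[-0.003,-0.008,-0.06,0],[-0.004,-0.014,-0.105,0],[0.01,0.02,-0.145,0],[0.03,0.06,-0.175,0],[0.05,0.1,-0.2,0],[0.07,0.145,-0.225,0],[0.09,0.19,-0.25,0],[0.11,0.235,-0.275,0],[0.13,0.28,-0.3,0],[0.15,0.325,-0.32,0],[0.165,0.37,-0.34,0]], gripper=0.6)

```text
clock: 25.8
position: [0.8658, 0.0365, 0.2949]
tcp_rot: [-2.075, -2.276, 0.174]
wrist_force: [0.4, -0.3, -3.7]
width: 0.588
```

>>> jog_arm(plan=[[0.02,0.05,-0.01,0],[0.03,0.1,-0.015,0],[0.03,0.15,-0.02,0],[0.03,0.2,-0.025,0]])

```text
clock: 26.2
position: [0.9196, 0.0695, 0.2608]
tcp_rot: [-2.084, -2.29, 0.15]
wrist_force: [0.8, -0.2, -4.1]
width: 0.596
```

```bash
python3 g.py
```

```text
joints [ 0.016  1.182  0.051 -0.046  2.005 -0.096] w 0.5958133893561051 F [ 0.8 -0.2 -4.1] clk 26.2
[0.9196 0.0695 0.2608]
[[-0.0954  0.9908 -0.0957]
 [ 0.9948  0.0916 -0.0436]
 [-0.0344 -0.0994 -0.9945]]
tilt 6.0364619607255765
TCP rel O in tool axes x,y,height mm [-235.3  314.2  212.7]
n in tool [-0.031  0.412 -0.911] phi 24.3681979845188
```

>>> jog_arm(plan=[[0,0.05,-0.02,0],[0,0.1,-0.05,0]])

```text
clock: 26.4
position: [0.9264, 0.0714, 0.263]
tcp_rot: [-2.099, -2.307, 0.116]
wrist_force: [0.3, 0.2, -2.7]
width: 0.592
```

>>> jog_arm(plan=[[0,0.05,-0.03,0],[0,0.1,-0.06,0]])

```text
clock: 26.6
position: [0.9297, 0.0732, 0.2792]
tcp_rot: [2.11, 2.32, -0.076]
wrist_force: [-0.5, -0.2, -4.0]
width: 0.595
```

>>> jog_arm(plan=[[0,0.05,-0.05,0],[0,0.1,-0.1,0]])

```text
clock: 26.8
position: [0.9248, 0.0751, 0.314]
tcp_rot: [2.095, 2.303, -0.037]
wrist_force: [0.1, 0.2, -3.8]
width: 0.591
```

```bash
python3 g.py
```

```text
joints [ 0.02   1.125  0.047 -0.04   1.965 -0.09 ] w 0.5911157769112438 F [ 0.1  0.2 -3.8] clk 26.8
[0.9248 0.0751 0.314 ]
[[-0.0946  0.9955  0.0045]
 [ 0.9948  0.0947 -0.0366]
 [-0.0368  0.001  -0.9993]]
tilt 2.1122409949498913
TCP rel O in tool axes x,y,height mm [-232.3  340.   232.8]
n in tool [-0.032  0.501 -0.865] phi 30.12963019199617
```

>>> jog_arm(plan=[[0,0.05,0,0],[0,0.1,0,0]])

```text
clock: 27.0
position: [0.9414, 0.0769, 0.2937]
tcp_rot: [2.078, 2.287, 0.001]
wrist_force: [-0.1, 0.3, -3.9]
width: 0.595
```

>>> jog_arm(plan=[[0,0.05,0,0],[0,0.1,0,0]])

```text
clock: 27.2
position: [0.9566, 0.0786, 0.2735]
tcp_rot: [2.063, 2.272, 0.036]
wrist_force: [-0.4, 0.7, -4.3]
width: 0.593
```

```bash
python3 g.py
```

```text
joints [ 0.022  1.169  0.048 -0.034  1.855 -0.085] w 0.593032743093698 F [-0.4  0.7 -4.3] clk 27.2
[0.9566 0.0786 0.2735]
[[-0.0945  0.9931  0.0693]
 [ 0.9948  0.0968 -0.0316]
 [-0.0381  0.066  -0.9971]]
tilt 4.36790501476191
TCP rel O in tool axes x,y,height mm [-230.5  383.7  167.5]
n in tool [-0.033  0.556 -0.83 ] phi 33.85499483953348
```

>>> jog_arm(plan=[[0,0.05,-0.015,0],[0,0.1,-0.03,0]])

```text
clock: 27.4
position: [0.9637, 0.0805, 0.2776]
tcp_rot: [2.047, 2.255, 0.072]
wrist_force: [-0.5, 0.1, -3.6]
width: 0.593
```

>>> jog_arm(plan=[[0,0.05,-0.015,0],[0,0.1,-0.03,0]])

```text
clock: 27.6
position: [0.9701, 0.0824, 0.2852]
tcp_rot: [2.029, 2.237, 0.11]
wrist_force: [-0.3, -0.1, -3.3]
width: 0.59
```

>>> jog_arm(plan=[[0,0.05,-0.015,0],[0,0.1,-0.03,0]])

```text
clock: 27.8
position: [0.9759, 0.0843, 0.2947]
tcp_rot: [2.011, 2.219, 0.148]
wrist_force: [-0.3, 0.2, -3.8]
width: 0.595
```

>>> jog_arm(plan=[[0,0.05,-0.01,0],[0,0.1,-0.02,0]])

```text
clock: 28.0
position: [0.9835, 0.086, 0.2988]
tcp_rot: [1.993, 2.2, 0.185]
wrist_force: [0.3, 0.2, -3.6]
width: 0.592
```

>>> jog_arm(plan=[[0,0.05,-0.01,0],[0,0.1,-0.02,0]])

```text
clock: 28.2
position: [0.9903, 0.0877, 0.3048]
tcp_rot: [1.975, 2.182, 0.221]
wrist_force: [0.1, -0.2, -3.8]
width: 0.595
```

```bash
python3 g.py
```

```text
joints [ 0.028  1.143  0.048 -0.024  1.71  -0.077] w 0.5948285031229392 F [ 0.1 -0.2 -3.8] clk 28.2
[0.9903 0.0877 0.3048]
[[-0.0943  0.9665  0.2389]
 [ 0.9947  0.1012 -0.0168]
 [-0.0404  0.2361 -0.9709]]
tilt 13.856454257886595
TCP rel O in tool axes x,y,height mm [-226.3  447.5  121.2]
n in tool [-0.035  0.69  -0.723] phi 43.72896227631576
```

>>> jog_arm(plan=[[0,0.05,-0.005,0],[0,0.1,-0.01,0]])

```text
clock: 28.4
position: [0.9988, 0.0893, 0.3061]
tcp_rot: [1.958, 2.164, 0.255]
wrist_force: [0.1, 0.3, -3.8]
width: 0.595
```

>>> jog_arm(plan=[[0,0.05,-0.005,0],[0,0.1,-0.01,0]])

```text
clock: 28.6
position: [1.0065, 0.0909, 0.3096]
tcp_rot: [1.939, 2.145, 0.289]
wrist_force: [0.1, 0.3, -2.7]
width: 0.593
```

>>> jog_arm(plan=[[0,0.05,0,0],[0,0.1,0,0]])

```text
clock: 28.8
position: [1.0158, 0.0924, 0.3084]
tcp_rot: [1.921, 2.127, 0.323]
wrist_force: [0.5, -0.1, -3.0]
width: 0.595
```

>>> jog_arm(plan=[[0,0.05,0,0],[0,0.1,0,0]])

```text
clock: 29.0
position: [1.0244, 0.0938, 0.3097]
tcp_rot: [1.903, 2.108, 0.356]
wrist_force: [-0.1, -0.2, -3.9]
width: 0.59
```

```bash
python3 g.py; python3 - <<'E'
from h import *
o=status.get_obs();a=snap('scene')
u,v=proj(a,np.array(o['position'])).astype(int);print(u,v)
u0=min(max(u-75,0),362);v0=min(max(v-60,0),264)
A=cv2.resize(a['pixels'][v0:v0+120,u0:u0+150],None,fx=5,fy=5,interpolation=cv2.INTER_CUBIC)
cv2.imwrite('pics/c8.png',A[:,:,::-1])
E
```

```text
joints [ 0.031  1.148  0.048 -0.016  1.571 -0.074] w 0.5901706800077706 F [-0.1 -0.2 -3.9] clk 29.0
[1.0244 0.0938 0.3097]
[[-0.0941  0.926   0.3656]
 [ 0.9947  0.1027 -0.0042]
 [-0.0415  0.3633 -0.9308]]
tilt 21.446189101599003
TCP rel O in tool axes x,y,height mm [-223.8  493.6   52.4]
n in tool [-0.036  0.781 -0.624] phi 51.3789071897212
45 197
```

View pics/c8.png

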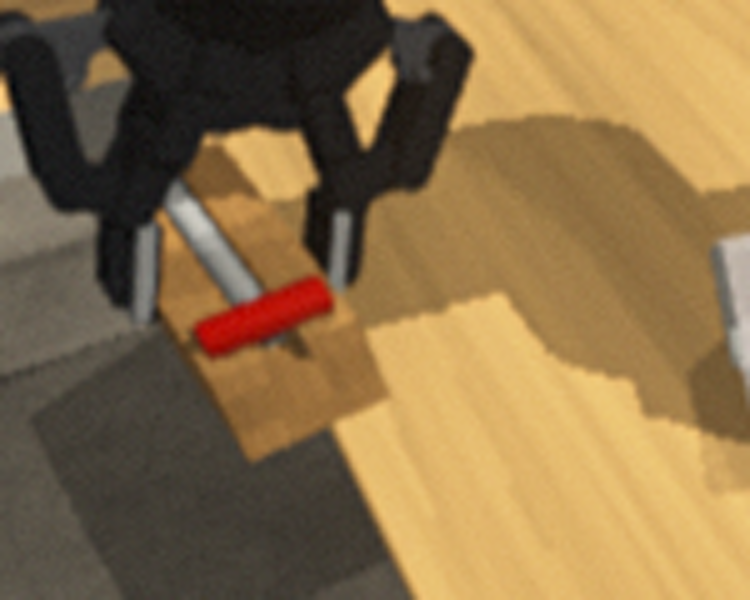

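Crop shows the holder held with its handle ends at (208,338) and (322,293); compute its tilt from the handle direction.

```bash
python3 - <<'E'
from h import *
o=status.get_obs();a=snap('scene');R=cv2.Rodrigues(o['tcp_rot'])[0];p=o['position']
h=cv2.cvtColor(a['pixels'],cv2.COLOR_RGB2HSV)
m=((h[...,1]>180)&((h[...,0]<6)|(h[...,0]>174))&(h[...,2]>90)).astype(np.uint8);M=np.zeros_like(m);M[170:240,20:90]=m[170:240,20:90]
ys,xs=np.nonzero(M);c,_=np.array([xs.mean(),ys.mean()]),0
vx,vy,_,_=cv2.fitLine(np.c_[xs,ys].astype(np.float32),cv2.DIST_L2,0,.01,.01).ravel();t=(np.c_[xs,ys]-c)@[vx,vy]
print('red',len(xs),c,'angle',np.degrees(np.arctan2(vy,vx)),'len',np.ptp(t)+1)
Y=np.array([-.095,.9955,0]);H=p+R@[0.052,-.007,.012]; 
def ang(H,d):
    q=proj(a,H+d)-proj(a,H-d);return np.degrees(np.arctan(q[1]/q[0])),np.linalg.norm(q)
for th in range(-12,13,4):
    T=np.radians(th);X=np.array([.9955*np.cos(T),.095*np.cos(T),-np.sin(T)]);n=np.cross(X,Y)
    C=p+R@[0,-.007,.012]+.052*Y+.04*n
    print(th,ang(C,.02*X),proj(a,C).round(1))
# long edges of block: right edge slope in crop (368,330 top)... front right edge pts
e=lambda x,y:np.array([x/5,137+y/5])
print('end edge angle meas (255,460)-(388,398)',np.degrees(np.arctan2(-62,133)))
E
```

```text
red 206 [ 52.07281553 200.05339806] angle -21.429174 len 28.490774393081665
-12 (np.float64(-12.909061707573478), np.float64(27.548762944357836)) [ 57.  197.4]
-8 (np.float64(-15.971085032892102), np.float64(27.81563750237019)) [ 55.1 197.9]
-4 (np.float64(-19.00873053414548), np.float64(28.012887650105355)) [ 53.3 198.5]
0 (np.float64(-22.036341541306495), np.float64(28.13722245567929)) [ 51.4 199.2]
4 (np.float64(-25.068317840115423), np.float64(28.186395955733737)) [ 49.6 200. ]
8 (np.float64(-28.1192177335937), np.float64(28.159265485208557)) [ 47.9 200.9]
12 (np.float64(-31.203863276814317), np.float64(28.05584728537489)) [ 46.2 201.8]
end edge angle meas (255,460)-(388,398) -24.993305262259735
```

The handle's angle (−21.4°) matches level (−22.0° predicted) within 1°. Carry back over the tray.

>>> jog_arm(plan=[[-0.006,-0.018,-0.004,0],[-0.02,-0.055,-0.012,0],[-0.036,-0.1,-0.021,0],[-0.053,-0.147,-0.031,0],[-0.07,-0.193,-0.04,0],[-0.087,-0.24,-0.05,0],[-0.104,-0.287,-0.06,0],[-0.121,-0.333,-0.07,0],[-0.138,-0.38,-0.08,0],[-0.155,-0.427,-0.09,0],[-0.17,-0.468,-0.098,0],[-0.183,-0.503,-0.106,0]])

```text
clock: 30.3
position: [0.5658, -0.125, 0.2391]
tcp_rot: [1.902, 2.108, 0.355]
wrist_force: [0.9, -1.0, -3.5]
width: 0.595
```

```bash
cat > go.py <<'E'
from h import *
import sys
o=status.get_obs();R=cv2.Rodrigues(o['tcp_rot'])[0]
print(o['position'].round(4),o['joint_pos'].round(3),o['wrist_force'].round(1),'ty.z',R[2,1].round(4),'tx.z',R[2,0].round(4))
for z in (.1,.04,.025,.019):print(z,(R.T@(np.array([.517,-.149,z])-o['position'])).round(4))
print('1mm down',(R.T@[0,0,-.001]).round(5))
E
python3 go.py
```

```text
[ 0.5658 -0.125   0.2391] [-0.391  0.31   1.897  0.242  0.598 -0.671] [ 0.9 -1.  -3.5] ty.z 0.3631 tx.z -0.0424
0.1 [-0.0134 -0.0982  0.1118]
0.04 [-0.0108 -0.1199  0.1676]
0.025 [-0.0102 -0.1254  0.1816]
0.019 [-0.0099 -0.1276  0.1872]
1mm down [ 4.0e-05 -3.6e-04  9.3e-04]
```

>>> jog_arm(plan=[[-0.003,-0.018,0.022,0],[-0.006,-0.042,0.058,0],[-0.009,-0.068,0.095,0],[-0.011,-0.088,0.128,0],[-0.0125,-0.099,0.146,0],[-0.0126,-0.1034,0.1527,0]])

```text
clock: 30.9
position: [0.5265, -0.1495, 0.0585]
tcp_rot: [1.903, 2.108, 0.353]
wrist_force: [0.8, 0.4, -3.6]
width: 0.592
```

```bash
python3 go.py
```

```text
[ 0.5265 -0.1495  0.0585] [-0.473  0.579  2.132  1.055  0.187 -1.595] [ 0.8  0.4 -3.6] ty.z 0.3617 tx.z -0.0423
0.1 [-0.0004  0.0062 -0.0421]
0.04 [ 0.0021 -0.0155  0.0138]
0.025 [ 0.0028 -0.0209  0.0277]
0.019 [ 0.003  -0.0231  0.0333]
1mm down [ 4.0e-05 -3.6e-04  9.3e-04]
```

>>> jog_arm(plan=[[0.0003,-0.0022,0.0056,0],[0.0005,-0.0043,0.0112,0],[0.0008,-0.0065,0.0167,0],[0.001,-0.0085,0.0219,0],[0.001,-0.0085,0.0219,0]])

```text
clock: 31.4
position: [0.5269, -0.1497, 0.0351]
tcp_rot: [1.903, 2.107, 0.353]
wrist_force: [-0.0, -0.0, -3.4]
width: 0.594
```

```bash
python3 go.py
```

```text
[ 0.5269 -0.1497  0.0351] [-0.474  0.628  2.142  1.373  0.165 -1.918] [-0.  -0.  -3.4] ty.z 0.3623 tx.z -0.0428
0.1 [-0.0011  0.0144 -0.0641]
0.04 [ 0.0015 -0.0073 -0.0082]
0.025 [ 0.0021 -0.0128  0.0058]
0.019 [ 0.0024 -0.0149  0.0113]
1mm down [ 4.0e-05 -3.6e-04  9.3e-04]
```

>>> jog_arm(plan=[[0.0001,-0.0009,0.0023,0],[0.0002,-0.0018,0.0047,0],[0.0003,-0.0027,0.007,0],[0.0004,-0.0036,0.0093,0]])

```text
clock: 31.8
position: [0.5275, -0.1501, 0.0258]
tcp_rot: [1.902, 2.106, 0.353]
wrist_force: [0.1, -0.8, -3.7]
width: 0.595
```

>>> jog_arm(plan=[[0,-0.0004,0.0009,0],[0.0001,-0.0007,0.0019,0]])

```text
clock: 32.0
position: [0.528, -0.1503, 0.0243]
tcp_rot: [1.901, 2.105, 0.354]
wrist_force: [-0.1, -0.1, -3.4]
width: 0.597
```

>>> jog_arm(plan=[[0,-0.0003,0.0007,0],[0.0001,-0.0005,0.0014,0]])

```text
clock: 32.2
position: [0.5282, -0.1503, 0.0231]
tcp_rot: [1.9, 2.105, 0.354]
wrist_force: [-0.8, -0.1, -4.0]
width: 0.597
```

>>> jog_arm(plan=[[0,-0.0005,0.0007,0],[0.0001,-0.001,0.0014,0]])

```text
clock: 32.4
position: [0.5278, -0.1504, 0.0214]
tcp_rot: [1.9, 2.105, 0.354]
wrist_force: [-0.1, 0.6, -3.8]
width: 0.591
```

>>> jog_arm(plan=[[0,-0.0005,0.0007,0],[0.0001,-0.001,0.0014,0]])

```text
clock: 32.6
position: [0.5274, -0.1504, 0.0197]
tcp_rot: [1.9, 2.105, 0.354]
wrist_force: [0.7, -0.5, -2.2]
width: 0.592
```

>>> jog_arm(plan=[[0,-0.0003,0.0005,0],[0.0001,-0.0006,0.001,0]])

```text
clock: 32.8
position: [0.5277, -0.1507, 0.0188]
tcp_rot: [1.9, 2.103, 0.355]
wrist_force: [1.5, -2.9, 0.4]
width: 0.594
```

>>> jog_arm(plan=[[0,-0.0003,0.0005,0],[0.0001,-0.0006,0.001,0]])

```text
clock: 33.0
position: [0.528, -0.151, 0.018]
tcp_rot: [1.9, 2.102, 0.355]
wrist_force: [3.0, -2.8, 2.4]
width: 0.595
```

>>> jog_arm(plan=[[0,-0.0003,0.0005,0],[0.0001,-0.0006,0.001,0]])

```text
clock: 33.2
position: [0.5284, -0.1513, 0.0172]
tcp_rot: [1.899, 2.101, 0.356]
wrist_force: [3.6, -3.8, 5.5]
width: 0.594
```

```bash
python3 go.py; python3 - <<'E'
from h import *
a=snap('scene')
A=cv2.resize(a['pixels'][100:210,180:290],None,fx=5,fy=5,interpolation=cv2.INTER_CUBIC)
cv2.imwrite('pics/c9.png',A[:,:,::-1])
h=cv2.cvtColor(a['pixels'],cv2.COLOR_RGB2HSV)
m=((h[...,1]>180)&((h[...,0]<6)|(h[...,0]>174))&(h[...,2]>90)).astype(np.uint8);M=np.zeros_like(m);M[140:210,200:270]=m[140:210,200:270]
ys,xs=np.nonzero(M);vx,vy,_,_=cv2.fitLine(np.c_[xs,ys].astype(np.float32),cv2.DIST_L2,0,.01,.01).ravel()
u,v=xs.mean(),ys.mean();P=plane(a,u,v,[0,0,1],.045)
X=np.array([.9955,.095,0]);print(len(xs),u,v,P,'ang',np.degrees(np.arctan(vy/vx)))
for th in(-6,-3,0,3,6):
    T=np.radians(th);X=np.array([.9955*np.cos(T),.095*np.cos(T),-np.sin(T)]);q=proj(a,P+.02*X)-proj(a,P-.02*X);print(th,np.degrees(np.arctan(q[1]/q[0])))
E
```

```text
[ 0.5284 -0.1513  0.0172] [-0.475  0.668  2.149  1.695  0.164 -2.244] [ 3.6 -3.8  5.5] ty.z 0.3683 tx.z -0.0462
0.1 [-0.0005  0.0202 -0.0811]
0.04 [ 0.0023 -0.0019 -0.0254]
0.025 [ 0.003  -0.0074 -0.0115]
0.019 [ 0.0033 -0.0096 -0.0059]
1mm down [ 5.0e-05 -3.7e-04  9.3e-04]
40 233.2 173.15 [ 0.51993275 -0.09804775  0.045     ] ang -26.134151
-6 -20.89298526737086
-3 -23.679039489484886
0 -26.3519773007515
3 -28.92138560537297
6 -31.396702416825296
```

>>> jog_arm(plan=[[0,-0.0005,0.0007,0],[0,-0.001,0.0014,0],[0,-0.001,0.0014,0]])

```text
clock: 33.55
position: [0.5284, -0.1514, 0.0169]
tcp_rot: [1.898, 2.098, 0.358]
wrist_force: [-3.9, -1.0, 23.2]
width: 0.591
```

>>> jog_arm(plan=[[0,-0.0005,0.0007,0],[0,-0.001,0.0014,0],[0,-0.001,0.0014,0]])

```text
clock: 33.85
position: [0.5285, -0.1514, 0.0169]
tcp_rot: [1.896, 2.096, 0.361]
wrist_force: [-5.5, -0.1, 25.9]
width: 0.595
```

```bash
python3 go.py
```

```text
[ 0.5285 -0.1514  0.0169] [-0.477  0.669  2.152  1.752  0.168 -2.303] [-5.5 -0.1 25.9] ty.z 0.3739 tx.z -0.0471
0.1 [-0.0005  0.0208 -0.0813]
0.04 [ 0.0024 -0.0017 -0.0258]
0.025 [ 0.0031 -0.0073 -0.0119]
0.019 [ 0.0034 -0.0095 -0.0063]
1mm down [ 5.0e-05 -3.7e-04  9.3e-04]
```

View pics/c9.png

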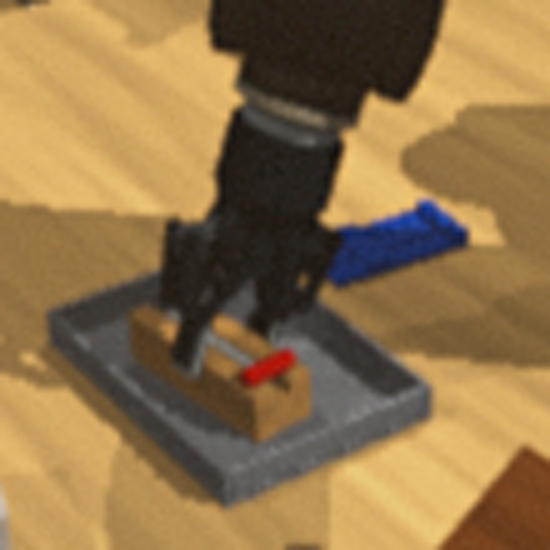

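Crop: the holder sits level in the middle of the tray (handle (270,367), near corner (258,440)), and the force now rises without motion, so the whole back is on the floor. Ease the press and open slowly.

>>> jog_arm(plan=[[0,0,-0.0002,0],[0,0,-0.0002,0]], gripper=0.41)

```text
clock: 34.05
position: [0.5284, -0.1513, 0.0173]
tcp_rot: [1.895, 2.097, 0.361]
wrist_force: [1.9, -1.4, 2.6]
width: 0.591
```

>>> jog_arm(plan=[[0,0,0,0],[0,0,0,0]], gripper=0.39)

```text
clock: 34.25
position: [0.5282, -0.1515, 0.0175]
tcp_rot: [1.895, 2.097, 0.36]
wrist_force: [-0.9, -2.0, 9.3]
width: 0.615
```

>>> jog_arm(plan=[[0,0,0,0],[0,0,0,0],[0,0,0,0]], gripper=0.33)

```text
clock: 34.55
position: [0.528, -0.1513, 0.0171]
tcp_rot: [1.895, 2.098, 0.359]
wrist_force: [0.3, -0.4, 0.6]
width: 0.666
```

```bash
python3 go.py
```

```text
[ 0.528  -0.1513  0.0171] [-0.477  0.668  2.153  1.75   0.167 -2.302] [ 0.3 -0.4  0.6] ty.z 0.3732 tx.z -0.0477
0.1 [-0.0006  0.0211 -0.081 ]
0.04 [ 0.0022 -0.0013 -0.0254]
0.025 [ 0.0029 -0.0069 -0.0115]
0.019 [ 0.0032 -0.0091 -0.0059]
1mm down [ 5.0e-05 -3.7e-04  9.3e-04]
```

>>> jog_arm(plan=[[0,0,0,0],[0,0,-0.003,0],[0,0,-0.008,0],[0,0,-0.014,0]], gripper=0.26)

```text
clock: 34.95
position: [0.5225, -0.1511, 0.0302]
tcp_rot: [1.895, 2.098, 0.359]
wrist_force: [0.1, 0.4, 0.4]
width: 0.736
```

>>> jog_arm(plan=[[0,0,-0.015,0],[0,0,-0.035,0],[0,0,-0.06,0],[0,0,-0.09,0],[0,0,-0.12,0],[0,0,-0.15,0],[0,0,-0.15,0]])

```text
clock: 35.65
position: [0.4658, -0.15, 0.1722]
tcp_rot: [1.892, 2.095, 0.359]
wrist_force: [-0.2, -0.6, 0.1]
width: 0.738
```

```bash
python3 go.py; python3 - <<'E'
from h import *
a=snap('scene','fs.png');b=snap('top','ft.png')
h=cv2.cvtColor(a['pixels'],cv2.COLOR_RGB2HSV)
m=((h[...,1]>180)&((h[...,0]<6)|(h[...,0]>174))&(h[...,2]>90)).astype(np.uint8);M=np.zeros_like(m);M[140:210,200:270]=m[140:210,200:270]
ys,xs=np.nonzero(M);vx,vy,_,_=cv2.fitLine(np.c_[xs,ys].astype(np.float32),cv2.DIST_L2,0,.01,.01).ravel()
u,v=xs.mean(),ys.mean();print(len(xs),u,v,plane(a,u,v,[0,0,1],.045),'ang',np.degrees(np.arctan(vy/vx)))
# change of bystanders vs first pictures
import pickle
a0,b0=pickle.load(open('s1.pkl','rb'))
for nm,s0,s in(('scene',a0,a),('top',b0,b)):
    d=(np.abs(s0['pixels'].astype(int)-s['pixels']).sum(2)>90).astype(np.uint8)
    d=cv2.morphologyEx(d,cv2.MORPH_OPEN,np.ones((3,3)))
    n,_,st,c=cv2.connectedComponentsWithStats(d);print(nm,[(st[i].tolist()) for i in range(1,n) if st[i,4]>15])
E
```

```text
[ 0.4658 -0.15    0.1722] [-0.545  0.296  2.178  0.537  0.372 -1.121] [-0.2 -0.6  0.1] ty.z 0.3758 tx.z -0.0508
0.1 [0.     0.0201 0.0862]
0.04 [ 0.0031 -0.0024  0.1417]
0.025 [ 0.0038 -0.0081  0.1556]
0.019 [ 0.0041 -0.0103  0.1611]
1mm down [ 5.0e-05 -3.8e-04  9.3e-04]
37 233.48648648648648 173.13513513513513 [ 0.51915903 -0.09756981  0.045     ] ang -28.517023
scene [[267, 0, 34, 50, 1146], [302, 0, 14, 21, 167], [355, 0, 15, 10, 123], [373, 0, 51, 32, 1058], [426, 0, 86, 116, 6097], [356, 14, 69, 63, 2478], [240, 26, 20, 26, 442], [409, 26, 6, 4, 18], [182, 77, 84, 67, 2226], [316, 86, 35, 48, 676], [80, 116, 89, 44, 1603], [369, 116, 60, 38, 1252], [268, 140, 10, 7, 42], [217, 146, 9, 4, 33], [229, 146, 14, 9, 67], [246, 148, 102, 29, 1933], [174, 154, 105, 64, 2220], [382, 165, 18, 20, 159], [405, 186, 59, 71, 1419], [6, 192, 33, 17, 274], [406, 212, 6, 5, 18], [361, 219, 151, 165, 8804], [281, 221, 13, 10, 55], [346, 222, 9, 7, 37], [417, 223, 4, 6, 24], [300, 227, 14, 10, 70], [285, 232, 8, 6, 40], [299, 233, 11, 9, 47], [308, 238, 11, 12, 66], [367, 248, 12, 6, 59], [486, 321, 5, 5, 21]]
top [[195, 166, 23, 5, 80], [215, 167, 87, 71, 2942], [49, 175, 154, 178, 9832], [373, 174, 26, 22, 343], [313, 176, 11, 6, 58], [348, 177, 19, 25, 233], [319, 184, 31, 16, 279], [310, 188, 8, 12, 69], [332, 190, 30, 29, 433], [305, 201, 30, 15, 356], [200, 200, 248, 184, 19469], [172, 209, 40, 25, 392], [198, 233, 14, 10, 73], [0, 262, 184, 122, 10825], [212, 304, 4, 8, 29], [266, 321, 27, 31, 378], [203, 325, 5, 5, 19], [285, 329, 39, 30, 636], [284, 354, 14, 9, 70], [297, 359, 9, 9, 48], [306, 367, 6, 5, 26], [250, 375, 10, 9, 46]]
```

The handle stayed within 1 mm on release, and the arm is clear with zero force. Handing in.

```bash
python3 -c "
from h import *
print(workorder.job_done())"
```

```text
the job is handed in; nothing more can be done
None
```

The holder is off the board and lying flat on its back in the grey tray, released. I handed the job in at about 36 s of the 45 s allowed.

**Slide and lift:** I slid it 36.8 mm toward the red handle. The wrist force then doubled from about 9 N to 19 N and it stopped moving, so the slots were at their stop. I backed off about 1.5 mm and lifted straight along the board's normal. Force never exceeded about 4 N, roughly the holder's weight.

**Levelling:** The moves can't tilt the tool directly. I used the arm's inner reach limit to tilt it about 7° for the grasp, and the outer limit to level the holder in the air.

**First placing try:** It went in still tilted, with its low edge on the tray floor, and pressing with up to about 40 N did not turn it flat. I lifted it and levelled it before setting it down again. The second time the force rose with no further motion, so its whole back was on the floor.

**Last checks:** The handle moved less than 1 mm when I let go, the force on the tool is zero, and the arm is clear. The final images show no change where the mallet and acrylic box stand. The wrench and levers were not checked as cleanly, because the arm and its shadow changed around them, but I felt no contact with either.

**Doubtful points:**
- Joint 3 read 0.047 to 0.048 rad at the outer reach limit, just under its stated 0.05 minimum.
- After release the handle's image angle read 2 to 3° off level, against about 0° before. I put that down to the few pixels measured, not a real tilt.

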